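# Bleed the capacitor box and hold its cover open

### The arm

A 7-joint arm with a two-finger parallel gripper is mounted at the origin on the work surface. World frame = base frame: x ahead of the robot, y to its left, z up, the work surface at z = 0. Lengths are in m, angles in rad, forces in N, time in s.
With the tool pointing down it reaches from about 0.425 to 0.875 m from the base axis. Payload 4.7 kg.
Tool frame: the origin (TCP) lies midway between the tips of the shut fingers; the grasp point (between the pads) lies 19 mm behind it; z points along the fingers, y is the line along which they close (so a half turn about z gives the same grasp; the last joint's range is limited). The gripper opens to 85 mm and grips with 20 to 120 N. Pads are 22 mm wide; open, the fingers measure 114 mm over their backs; the gripper's body (76 mm by 85 mm) begins 54 mm behind the grasp point. The pads swing forward as they close: fully open they stand 13 mm farther back than shut.
Start: joints at [-1.331, 0.321, -0.07, 1.45, 0.023, 1.371, -0.057], TCP at [0.146, 0.634, 0.193] pointing down, gripper open.
Joint ranges: [-2.86, 2.86], [-0.3, 2.09], [-1.38, 1.24], [0.06, 2.45], [-1.56, 4.7], [0.09, 2.05], [-2.69, 2.69]. Speed limits (rad/s): [2.57, 2.57, 3.14, 3.14, 3.14, 3.14, 3.14].

### API

Orientations are given as a unit quaternion [w, x, y, z].
In Python, from plant import readout, viewer, ticket gives the robot as it stands.
- The arm moves only by the tool carry_out, never from a script. Its argument "plan" is a list of rows, each an object of numbers: "tx", "ty", "tz": the shift along the tool's x, y, z normalised to -1 to 1, where 1 is 0.3 m; "wx", "wy", "wz": the turn, a rotation vector about the tool's x, y, z normalised to -1 to 1, where 1 is 8 degrees; "fingers": the opening, from 0 (shut) to 1 (fully open). A call has 1 to 10 rows; each row shifts and turns the commanded pose from where the row before left it, along the tool's axes as they then stand; what a row does not reach is not made up. A row lasts 1/8 s, in which the tool goes at most 62.5 mm and 10.7 degrees, less where a joint would pass 70% of its speed; a pose out of reach is approached as far as the arm can. A call with a number of a shift or a turn outside -1 to 1 is refused whole. A call with a gripper value outside its range is refused whole. The fingers move at their own pace and stop on an object; "newtons" is the grip in N (left out, the last holds). Time passes only in rows, so rows that do not move let the fingers close. It gives the time, the measured TCP pose, the force, the opening and the grip force at its end, in the units of the state.
- readout.observe(): the state, without advancing time (a new reading comes with each control period).
- viewer.grab_frame(name): name is "side" or "top" or "wrist"; returns a dict with "color" (480x640x3 uint8, blue, green, red), "depth" (480x640 float32, m along the optical axis (not along the pixel's ray), 0 where there is no reading), "camera_matrix" (3x3 intrinsics, pixels), "R" (3x3) and "t" (3): a world point X has camera coordinates R X + t. Camera axes: x right, y down, z forward; pixel columns grow to the right and rows downward; lengths in m; the calibration is good to about 2 mm. A picture is of the moment at which its call begins.
- ticket.sign_off(): hands the job in; it is judged then, once.
The state is a dict: "t": time; "joint_positions": joint angles; "joint_velocities": joint speeds; "joint_torque": joint torques, N m; "tool_pos": TCP position; "tool_rot": TCP orientation; "contact_force": force on the tool from outside, world axes, zero at the start; "wrist_torque": the same for the moment, N m; "width": finger opening in m; "grip_force": force on a finger pad.
Only numpy, scipy, OpenCV 4.12 (cv2) and the standard library are available. Lean on these libraries where they do the work, as an engineer would, in place of code of your own. Each camera call takes 0.05 s, during which the arm holds its last target. There are 200 camera calls.

### The job

The capacitor box has to be looked into. First discharge it: with its cover still shut, pull the knob of the bleeder (the wooden resistor tray with the black front block) fully out past its click, then push it fully home again. After that raise the box's hinged cover by its handle to 60 degrees from shut and finish while holding it there, still and with the fingers, since it falls shut by itself; leave the other things on the bench where they are.

Things in the scene. Friction and masses are not known exactly. Their poses are not given: they have to be found in the camera images.
- capbox: Cream metal box fixed to the bench, 170 (x) x 200 (y) x 110 mm high, black front panel, six black capacitors inside. Origin: centre of its underside; its -x axis points out of its front, roughly to the robot; it may stand left or right of the bleeder, turned up to 0.45 rad either way.
- cover: The box's cream cover, a 6 mm plate, 178 x 208 mm, about 0.4 kg, hinged along the box's far top edge; its front edge rises. Origin on the hinge line; shut, its axes are the box's; turning about its +y opens it. Nothing holds it: let go, it falls shut from any angle up to its stop at 83 degrees. Opening angle = tip of its x axis from level. Handle centre at x = -213, z = +3 mm.
- cover_handle (a point): Centre of the cover's handle: a black round bar of 22 mm diameter, 40 mm long along y, on a 14 mm wide, 8 mm thick steel neck, 40 mm in front of the cover's front edge, 113 mm above the bench when shut. Its flat ends can be pinched from above (fingers closing along y); it can turn between the fingers as the cover swings, so the hand can keep pointing down.
- cover_hinge (a point): Middle of the cover's hinge line, 110 mm above the bench, 85 mm behind the box's centre; the handle moves on a circle of 213 mm radius about it and at 60 degrees open is about 296 mm above the bench.
- bleeder: Bleeder fixed to the bench: a light wooden tray of resistors (110 x 130 x 55 mm) behind a black front block (50 x 130 x 78 mm high). Origin: on the bench, 70 mm behind the block's front face; its -x axis points out of the front, roughly to the robot; turned up to 0.45 rad either way.
- knob_grip (a point): Centre of the pull knob: an aluminium cylinder of 30 mm diameter and 22 mm length, axis along the bleeder's x, on a 10 mm rod, 45 mm above the bench, 26 mm in front of the block's face when home. Pulling moves it along the bleeder's -x. Orientation is that of the bleeder.
- knob (a joint): Knob position in m: 0 fully home (as at the start), 0.030 fully out against the stop. A detent between 6 and 24 mm must be overcome either way (about 6 N), with a click; within 5 mm of either end the knob stays where it is left.
- meter: Bystander: yellow handheld multimeter lying flat, 180 x 85 x 37 mm. Leave it alone.
- spare_cap: Bystander: loose black can capacitor standing upright between or near the two units, 35 mm diameter, 85 high. Leave it alone.
- tape: Bystander: roll of tape lying flat, 100 mm diameter, 50 high. Leave it alone.
- screwdriver: Bystander: screwdriver lying down. Leave it alone.
- spanner: Bystander: spanner lying flat. Leave it alone.
- jar: Bystander: jar of 66 mm diameter, 90 high, standing. Leave it alone.
- can: Bystander: can of 60 mm diameter, 110 high, standing. Leave it alone.

How it is judged:
On the way, in this order (a step that is already met when the one before it is completed fails the run):
1. the knob is pulled fully out, the cover shut (value of joint knob above 0.025 m and value of joint cover below 0.08 rad), for 0.1 s.
2. the knob is pushed fully home again, the cover still shut (value of joint knob below 0.004 m and value of joint cover below 0.08 rad), for 0.1 s.
3. the cover is raised to 60 degrees (value of joint cover between 0.93 and 1.165 rad), for 0.2 s.
At the end, for the whole second after the job is handed in: The cover stands still 53 to 67 degrees open, carried by the fingers (contact force over 0.3 N) and by no other object, for the last second; the bleeder's knob is home within 5 mm (all of step 3 and angular speed of cover below 0.1 rad/s and contact force between the fingers and cover above 0.3 N and value of joint knob below 0.005 m and contact force between each of meter, spare_cap, tape, screwdriver, spanner, jar, can and cover below 0.1 N); the arm keeps its last pose, push and grip.
It fails at once if the cover is open more than 9 degrees while the knob is not home (value of joint cover above 0.16 rad and value of joint knob above 0.008 m).
It fails at once if a bystander is moved by more than 30 mm (distance of any of meter, spare_cap, tape, screwdriver, spanner, jar, can from where it was at the start of the episode above 0.03 m).
It also fails if it takes over 58 s, if anything falls off the work surface, if the arm or the gripper's body presses on something with over 40 N, if the wrist force passes 120 N, or if a joint passes its speed limit or range.

## Working session

There is one attempt and no reset: what is moved stays moved. The work goes in short steps, Python scripts to look and compute and a tool call to move; the robot and the scene stay as the last step left them, time stands still between calls to the robot, and variables do not carry over. Pictures are saved under pics/ and viewed, at most 10 in all, crops included, and the job is handed in when it is done.

Besides the shell and the picture viewer there is one more tool, called as name([rows], argument=value, ...), one row to a line, values as JSON. carry_out: Moves the arm, as the interface text tells. Scaled input: -1 to 1 covers 0.3 m each way for a shift and 8 degrees each way for a turn. Its arguments: {"type":"object","properties":{"plan":{"type":"array"},"newtons":{"type":"number"}},"required":["plan"]}

```bash
mkdir -p pics
python3 - <<'E'
from plant import readout, viewer
import cv2, numpy as np
print(readout.observe())
for n in ("top","side"):
    f=viewer.grab_frame(n); cv2.imwrite(f"pics/{n}0.png",f["color"]); np.savez(f"{n}0.npz",**f)
    print(n,f["camera_matrix"],f["R"],f["t"])
E
```

```text
{'t': 0.0, 'joint_positions': array([-1.33093362,  0.32185075, -0.07007401,  1.45162594,  0.02257696,
        1.37078309, -0.05693884]), 'joint_velocities': array([-0.00071211,  0.00078316,  0.00038022, -0.00049838,  0.00044571,
        0.0009341 , -0.00029548]), 'joint_torque': array([-2.78389525e-04, -4.93567336e+01, -3.82146752e-01, -3.14336407e+01,
        1.30034934e-02,  1.10344228e-02, -1.27732331e-07]), 'tool_pos': array([0.14542046, 0.63292637, 0.19223007]), 'tool_rot': array([-6.82344294e-05,  1.12653721e-01,  9.93633864e-01, -9.37788820e-04]), 'contact_force': array([-0.99189821, -0.16567252, -0.26395797]), 'wrist_torque': array([-0.00790039, -0.03493522,  0.01378548]), 'grip_force': 0.0, 'width': 0.08519778963204387}
top [[502.09142493   0.         315.93004935]
 [  0.         502.09142493 229.05080797]
 [  0.           0.           1.        ]] [[ 0.0046732  -0.99998004  0.00425193]
 [-0.99459265 -0.00508908 -0.10372833]
 [ 0.1037479  -0.00374419 -0.99459658]] [-0.01699364  0.56268476  1.16009569]
side [[530.09566985   0.         314.85605563]
 [  0.         530.09566985 241.86672202]
 [  0.           0.           1.        ]] [[ 0.97698371 -0.21294764 -0.01249546]
 [-0.14780132 -0.63353414 -0.75946643]
 [ 0.15381029  0.74383317 -0.65042648]] [-0.53705319  0.1312512   1.15808569]
```

View pics/top0.png

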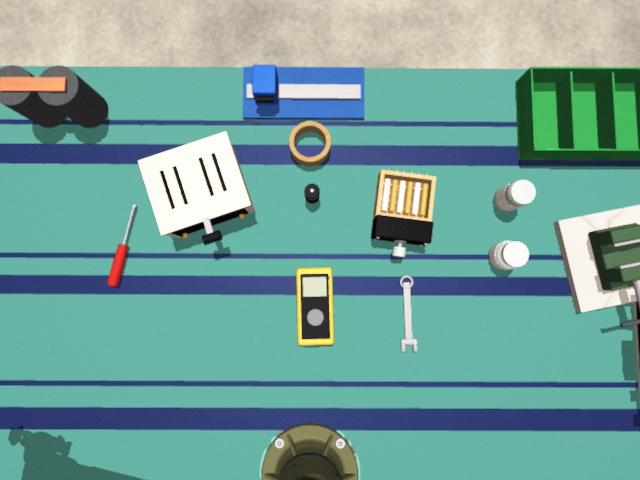

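View pics/side0.png

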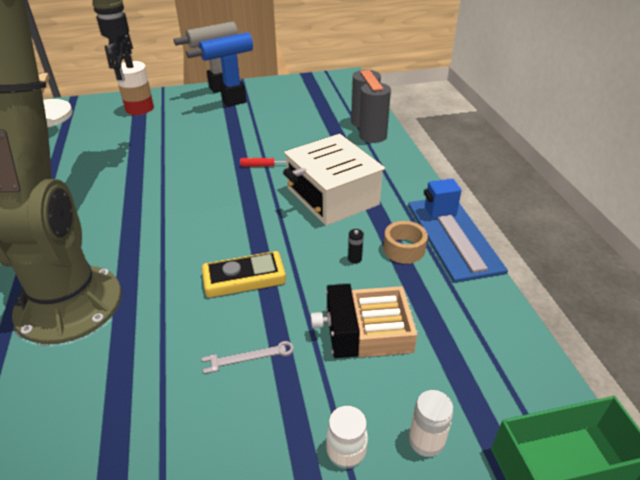

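The top view shows the box at about (195,185) with its handle bar at (212,237), the bleeder at (405,207) with its knob at (399,250), the spare cap at (312,193) and the meter at (315,307). The side view agrees. Next I'll enlarge both units.

Run:
```python
import cv2, numpy as np
c=cv2.imread("pics/top0.png")
a=cv2.resize(c[125:265,130:265],None,fx=4,fy=4,interpolation=cv2.INTER_CUBIC)[:, :]
b=cv2.resize(c[160:265,360:450],None,fx=4,fy=4,interpolation=cv2.INTER_CUBIC)
im=np.zeros((560,800,3),np.uint8); im[:,:440]=a[:,:440]; im[:420,440:800]=b
cv2.imwrite("pics/crop0.png",im)
```

```text
(no output)
```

View pics/crop0.png

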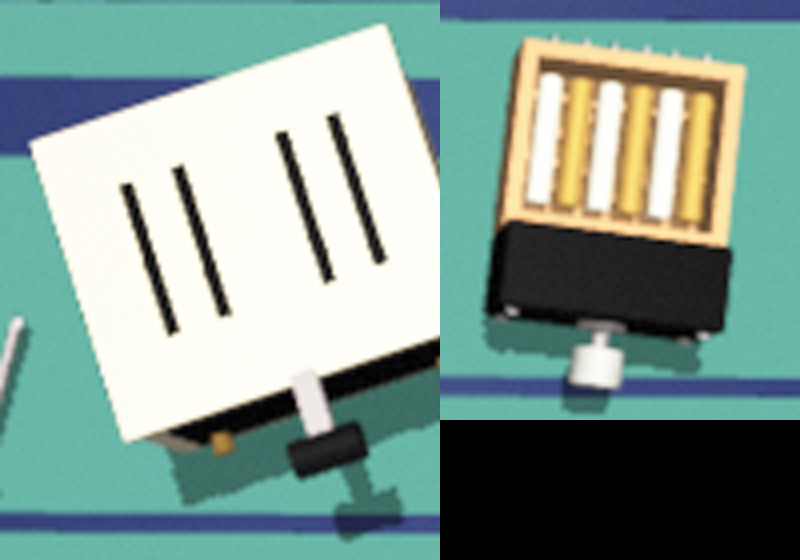

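The crop shows the cover corners at (30,143), (385,25) and (125,440), and the handle bar centred at (328,451). The bleeder block's rear top edge runs from (503,222) to (731,248), the tray's far corners are at (527,38) and (746,66), and the knob is at (597,366).

```bash
cat > h.py <<'E'
import numpy as np
def ray(f,u,v,z):
    d=f["R"].T@np.linalg.solve(f["camera_matrix"],[u,v,1.]); c=-f["R"].T@f["t"]
    return c+d*(z-c[2])/d[2]
def dep(f,u,v):
    z=f["depth"][int(round(v)),int(round(u))]
    return f["R"].T@(z*np.linalg.solve(f["camera_matrix"],[u,v,1.])-f["t"])
E
python3 - <<'E'
import numpy as np
from h import *
f=np.load("top0.npz")
A=lambda u,v:((u+.5)/4-.5+130,(v+.5)/4-.5+125)
B=lambda u,v:((u-440+.5)/4-.5+360,(v+.5)/4-.5+160)
np.set_printoptions(precision=4,suppress=True)
P={k:ray(f,*A(*p),z) for k,(p,z) in dict(fl=((30,143),.116),fr=((385,25),.116),nl=((125,440),.116),han=((328,451),.118)).items()}
P.update({k:ray(f,*B(*p),z) for k,(p,z) in dict(rl=((503,222),.078),rr=((731,248),.078),tl=((527,38),.055),tr=((746,66),.055),kn=((597,366),.05)).items()})
for k,v in P.items(): print(k,v)
n=np.linalg.norm
print("sizes",n(P['fl']-P['fr']),n(P['fl']-P['nl']),n(P['rl']-P['rr']),n(P['tl']-P['tr']))
def yaw(l,r): d=l-r; return np.arctan2(-d[0],d[1])   # y axis = (-s,c)
yb=yaw(P['fl'],P['fr']); d=P['fl']-P['nl']; print("box yaw",yb,np.arctan2(d[1],d[0]))
yl=yaw(P['rl'],P['rr']); print("bleeder yaw",yl,yaw(P['tl'],P['tr']))
xb=np.array([np.cos(yb),np.sin(yb),0]); cen=(P['fr']+P['nl'])/2
print("cover centre",cen,"handle pred",cen-xb*(.089+.04), "len to handle",(cen-P['han'])@xb)
xl=np.array([np.cos(yl),np.sin(yl),0]); m=(P['rl']+P['rr'])/2
print("knob pred",m-xl*.076)
print("depth", dep(f,*A(250,250)),dep(f,*A(328,451)),dep(f,*B(597,366)),dep(f,*B(610,265)))
E
```

```text
fl [0.7052 0.3844 0.116 ]
fr [0.7737 0.1888 0.116 ]
nl [0.5397 0.3256 0.116 ]
han [0.5341 0.214  0.118 ]
rl [ 0.5903 -0.1494  0.078 ]
rr [ 0.576  -0.2791  0.078 ]
tl [ 0.7023 -0.1671  0.055 ]
tr [ 0.6863 -0.2955  0.055 ]
kn [ 0.5101 -0.2067  0.05  ]
sizes 0.20726664797389252 0.17565056229589196 0.13052753996245592 0.12933784972237258
box yaw 0.336797772448094 0.3414654176329588
bleeder yaw -0.10935623074110322 -0.12397175221628509
cover centre [0.6567 0.2572 0.116 ] handle pred [0.535  0.2145 0.116 ] len to handle 0.13004380166989846
knob pred [ 0.5076 -0.206   0.078 ]
depth [0.6446 0.2592 0.1209] [0.5333 0.2122 0.1266] [ 0.5095 -0.205   0.06  ] [ 0.5663 -0.2106  0.0748]
```

```bash
cat > go.py <<'E'
import sys, numpy as np
from scipy.spatial.transform import Rotation as Ro
from plant import readout
# go.py x y z yaw [n]: total tool-frame shift (units of .3 m) and turn (units of 8 deg), rows needed
s=readout.observe(); q=s["tool_rot"]; R=Ro.from_quat([*q[1:],q[0]])
x,y,z,yaw=map(float,sys.argv[1:5])
T=Ro.from_matrix(np.column_stack([[-np.cos(yaw),-np.sin(yaw),0],[-np.sin(yaw),np.cos(yaw),0],[0,0,-1]]))
d=R.inv().apply(np.array([x,y,z])-s["tool_pos"]); w=(R.inv()*T).as_rotvec()
n=max(1,int(np.ceil(np.linalg.norm(d)/.05))) if len(sys.argv)<6 else int(sys.argv[5])
print("pos",s["tool_pos"].round(4),"n",n,"shift/row",(d/.3/n).round(4),"turn/row",(np.degrees(w)/8/n).round(3),"t",s["t"])
E
python3 go.py .42 .35 .21 -.226; python3 go.py .42 .35 .21 -.115
```

```text
pos [0.1454 0.633  0.1923] n 8 shift/row [-0.1379 -0.0893 -0.0072] turn/row [-0.002  0.     0.   ] t 0.1
pos [0.1454 0.633  0.1923] n 8 shift/row [-0.1379 -0.0893 -0.0072] turn/row [-0.002 -0.    -0.099] t 0.1
```

carry_out([
  {"tx": -0.138,"ty": -0.089,"tz": -0.007,"fingers": 1},
  {"tx": -0.138,"ty": -0.089,"tz": -0.007,"fingers": 1},
  {"tx": -0.138,"ty": -0.089,"tz": -0.007,"fingers": 1},
  {"tx": -0.138,"ty": -0.089,"tz": -0.007,"fingers": 1},
  {"tx": -0.138,"ty": -0.089,"tz": -0.007,"fingers": 1},
  {"tx": -0.138,"ty": -0.089,"tz": -0.007,"fingers": 1},
  {"tx": -0.138,"ty": -0.089,"tz": -0.007,"fingers": 1},
  {"tx": -0.138,"ty": -0.089,"tz": -0.007,"fingers": 1},
  {"wz": -0.79,"fingers": 1},
  {"fingers": 1},
])

```text
validation failed for argument at $.pl...
```

```bash
python3 go.py .508 -.206 .2 -.115 10
```

```text
pos [0.1454 0.633  0.1923] n 10 shift/row [-0.1804 -0.2455 -0.0021] turn/row [-0.001 -0.    -0.079] t 0.1
```

carry_out([
  {"tx": -0.138,"ty": -0.089,"tz": -0.007,"wx": 0,"wy": 0,"wz": 0,"fingers": 1},
])

```text
t: 0.22
tool_pos: [0.1755, 0.5995, 0.1939]
tool_rot: [-0.001, 0.109, 0.994, -0.001]
contact_force: [0.5, -0.1, 0.7]
width: 0.0848
grip_force: 0.0
```

carry_out([
  {"tx": -0.138,"ty": -0.089,"tz": -0.007,"wx": 0,"wy": 0,"wz": 0,"fingers": 1},
  {"tx": -0.138,"ty": -0.089,"tz": -0.007,"wx": 0,"wy": 0,"wz": 0,"fingers": 1},
  {"tx": -0.138,"ty": -0.089,"tz": -0.007,"wx": 0,"wy": 0,"wz": 0,"fingers": 1},
  {"tx": -0.138,"ty": -0.089,"tz": -0.007,"wx": 0,"wy": 0,"wz": 0,"fingers": 1},
  {"tx": -0.138,"ty": -0.089,"tz": -0.007,"wx": 0,"wy": 0,"wz": 0,"fingers": 1},
  {"tx": -0.138,"ty": -0.089,"tz": -0.007,"wx": 0,"wy": 0,"wz": 0,"fingers": 1},
  {"tx": -0.138,"ty": -0.089,"tz": -0.007,"wx": 0,"wy": 0,"wz": 0,"fingers": 1},
  {"tx": 0,"ty": 0,"tz": 0,"wx": 0,"wy": 0,"wz": -0.79,"fingers": 1},
  {"tx": 0,"ty": 0,"tz": 0,"wx": 0,"wy": 0,"wz": 0,"fingers": 1},
  {"tx": 0,"ty": 0,"tz": 0,"wx": 0,"wy": 0,"wz": 0,"fingers": 1},
])

```text
t: 1.48
tool_pos: [0.4197, 0.3518, 0.2098]
tool_rot: [-0.0, 0.058, 0.998, -0.0]
contact_force: [-0.6, -0.1, -0.4]
width: 0.0854
grip_force: 0.0
```

```bash
python3 go.py .508 -.206 .2 -.115 10
```

```text
pos [0.4197 0.3518 0.2098] n 10 shift/row [-0.0507 -0.1813  0.0033] turn/row [-0. -0. -0.] t 1.475
```

carry_out([
  {"tx": -0.051,"ty": -0.181,"tz": 0.003,"wx": 0,"wy": 0,"wz": 0,"fingers": 1},
  {"tx": -0.051,"ty": -0.181,"tz": 0.003,"wx": 0,"wy": 0,"wz": 0,"fingers": 1},
  {"tx": -0.051,"ty": -0.181,"tz": 0.003,"wx": 0,"wy": 0,"wz": 0,"fingers": 1},
  {"tx": -0.051,"ty": -0.181,"tz": 0.003,"wx": 0,"wy": 0,"wz": 0,"fingers": 1},
  {"tx": -0.051,"ty": -0.181,"tz": 0.003,"wx": 0,"wy": 0,"wz": 0,"fingers": 1},
  {"tx": -0.051,"ty": -0.181,"tz": 0.003,"wx": 0,"wy": 0,"wz": 0,"fingers": 1},
  {"tx": -0.051,"ty": -0.181,"tz": 0.003,"wx": 0,"wy": 0,"wz": 0,"fingers": 1},
  {"tx": -0.051,"ty": -0.181,"tz": 0.003,"wx": 0,"wy": 0,"wz": 0,"fingers": 1},
  {"tx": -0.051,"ty": -0.181,"tz": 0.003,"wx": 0,"wy": 0,"wz": 0,"fingers": 1},
  {"tx": -0.051,"ty": -0.181,"tz": 0.003,"wx": 0,"wy": 0,"wz": 0,"fingers": 1},
])

```text
t: 2.72
tool_pos: [0.5106, -0.2063, 0.2013]
tool_rot: [0.0, 0.057, 0.998, 0.0]
contact_force: [1.0, 1.1, -0.8]
width: 0.0854
grip_force: 0.0
```

carry_out([
  {"tx": 0,"ty": 0,"tz": 0,"wx": 0,"wy": 0,"wz": 0,"fingers": 1},
])

```text
t: 2.85
tool_pos: [0.5092, -0.2106, 0.2011]
tool_rot: [-0.0, 0.062, 0.998, -0.002]
contact_force: [-0.8, -0.0, 0.8]
width: 0.0854
grip_force: 0.0
```

```bash
python3 - <<'E'
from plant import readout, viewer
import cv2, numpy as np
f=viewer.grab_frame("wrist"); cv2.imwrite("pics/w1.png",f["color"]); np.savez("w1.npz",**f)
E
python3 go.py .508 -.206 .026 -.115 5
```

```text
pos [ 0.5096 -0.2071  0.2008] n 5 shift/row [0.0011 0.0007 0.1165] turn/row [-0.001 -0.001 -0.006] t 2.9
```

View pics/w1.png

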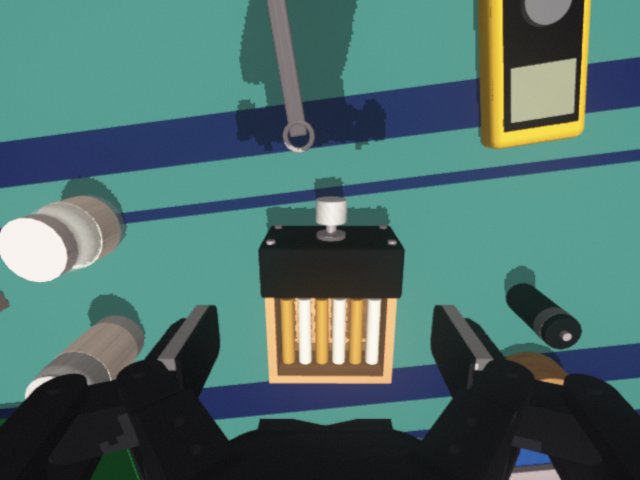

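The wrist view shows the knob at (331,211), with top edges at 316 and 347, and the block squared up with the image. I'll check that position.

Run:
```python
import numpy as np
from h import *
f=np.load("w1.npz")
print(ray(f,331,211,.055),ray(f,331,200,.058),ray(f,331,223,.058),dep(f,331,211))
print(dep(f,316,212),dep(f,346,212))
a,b=ray(f,262,297,.078),ray(f,402,296,.078);print(a,b,np.arctan2(-(b-a)[0],(b-a)[1]))
a,b=ray(f,269,383,.055),ray(f,394,381,.055);print(a,b,np.arctan2(-(b-a)[0],(b-a)[1]))
```

```text
[ 0.50819667 -0.20422807  0.055     ] [ 0.49749161 -0.20300418  0.058     ] [ 0.518667   -0.20550646  0.058     ] [ 0.50701232 -0.20415984  0.06023244]
[ 0.50823611 -0.2181604   0.05150775] [ 0.5123868  -0.19051832  0.04821775]
[ 0.57527962 -0.27613802  0.078     ] [ 0.58980285 -0.14880128  0.078     ] -0.11356303725181713
[ 0.68663809 -0.29201003  0.055     ] [ 0.70016193 -0.15934139  0.055     ] -0.10158602882611925
```

carry_out([
  {"tx": 0.002,"ty": 0.004,"tz": 0.148,"wx": 0,"wy": 0,"wz": 0,"fingers": 1},
  {"tx": 0.002,"ty": 0.004,"tz": 0.148,"wx": 0,"wy": 0,"wz": 0,"fingers": 1},
  {"tx": 0,"ty": 0,"tz": 0.148,"wx": 0,"wy": 0,"wz": 0,"fingers": 1},
  {"tx": 0,"ty": 0,"tz": 0.1,"wx": 0,"wy": 0,"wz": 0,"fingers": 1},
  {"tx": 0,"ty": 0,"tz": 0.046,"wx": 0,"wy": 0,"wz": 0,"fingers": 1},
  {"tx": 0,"ty": 0,"tz": 0,"wx": 0,"wy": 0,"wz": 0,"fingers": 0},
  {"tx": 0,"ty": 0,"tz": 0,"wx": 0,"wy": 0,"wz": 0,"fingers": 0},
  {"tx": 0,"ty": 0,"tz": 0,"wx": 0,"wy": 0,"wz": 0,"fingers": 0},
  {"tx": 0,"ty": 0,"tz": 0,"wx": 0,"wy": 0,"wz": 0,"fingers": 0},
  {"tx": 0,"ty": 0,"tz": 0,"wx": 0,"wy": 0,"wz": 0,"fingers": 0},
], newtons=60)

```text
t: 4.15
tool_pos: [0.5093, -0.2033, 0.0244]
tool_rot: [0.0, 0.058, 0.998, 0.0]
contact_force: [-0.5, 0.3, 0.6]
width: -0.0
grip_force: 0.0
```

Run:
```python
from plant import readout, viewer
import cv2, numpy as np
f=viewer.grab_frame("wrist"); g=viewer.grab_frame("side"); t=viewer.grab_frame("top")
r=lambda c,k:cv2.resize(c,None,fx=k,fy=k,interpolation=cv2.INTER_CUBIC)
im=np.zeros((600,800,3),np.uint8)
im[:300,:400]=r(f["color"],.625); im[:300,400:800]=r(g["color"][250:400,250:450],2)
im[300:600,:400]=r(t["color"][150:300,310:510],2)
cv2.imwrite("pics/m2.png",im)
s=readout.observe(); print(s["width"],s["grip_force"],s["tool_pos"])
```

```text
1.0053586097867242e-05 0.0 [ 0.50905622 -0.20334416  0.0241873 ]
```

View pics/m2.png

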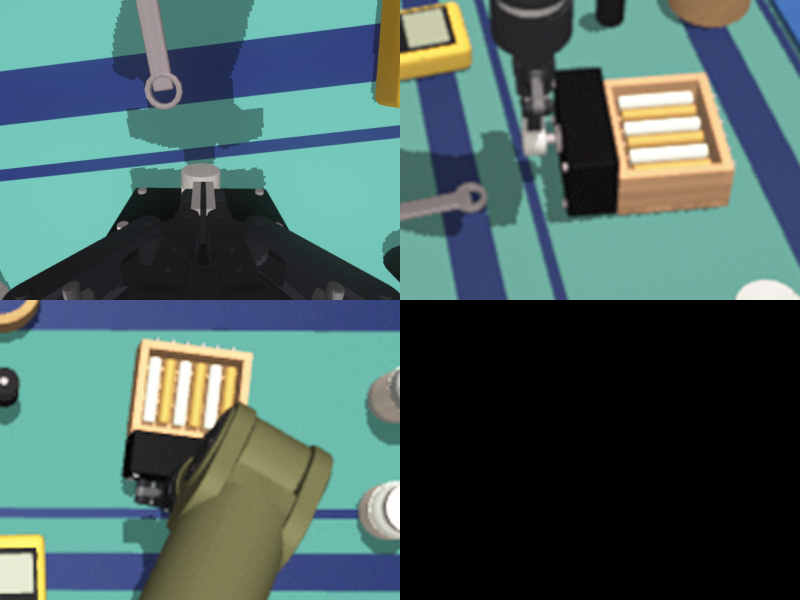

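The fingers read fully shut without holding the knob; it sits in front of or under them at (200,175) in the wrist panel. I'll compare the depth with the reported TCP.

Run:
```python
from plant import readout, viewer
import cv2, numpy as np
from h import *
np.set_printoptions(precision=3,suppress=True)
f=viewer.grab_frame("wrist"); g=viewer.grab_frame("side"); np.savez("w3.npz",**f); np.savez("s3.npz",**g)
tcp=readout.observe()["tool_pos"]
for n,F in (("w",f),("s",g)):
    for X in (tcp,tcp+[0,0,.019],np.array([.508,-.2045,.045])):
        c=F["camera_matrix"]@(F["R"]@X+F["t"]); print(n,X,c[:2]/c[2])
for u,v in ((320,270),(320,280),(320,290),(318,300),(330,300),(325,310),(328,320),(325,340)): print(u,v,dep(f,u,v))
for u,v in ((318,320),(317,314),(318,308),(319,303),(319,295)): print("s",u,v,dep(g,u,v))
r=lambda c,k:cv2.resize(c,None,fx=k,fy=k,interpolation=cv2.INTER_CUBIC)
im=np.hstack([r(f["color"][250:400,260:390],4)[:,:400],r(g["color"][260:360,290:356],6)[:,:400]])
cv2.imwrite("pics/m3.png",im); print(im.shape)
```

```text
w [ 0.509 -0.203  0.024] [323.179 274.494]
w [ 0.509 -0.203  0.043] [323.045 289.714]
w [ 0.508 -0.204  0.045] [320.3   289.846]
s [ 0.509 -0.203  0.024] [316.44  324.408]
s [ 0.509 -0.203  0.043] [316.339 318.137]
s [ 0.508 -0.204  0.045] [315.982 318.026]
320 270 [ 0.499 -0.204  0.042]
320 280 [ 0.498 -0.203  0.056]
320 290 [ 0.502 -0.204  0.059]
318 300 [ 0.498 -0.204  0.075]
330 300 [ 0.499 -0.199  0.074]
325 310 [ 0.499 -0.201  0.083]
328 320 [ 0.499 -0.2    0.09 ]
325 340 [ 0.501 -0.201  0.1  ]
s 318 320 [ 0.509 -0.217  0.052]
s 317 314 [ 0.508 -0.216  0.07 ]
s 318 308 [ 0.509 -0.218  0.089]
s 319 303 [ 0.502 -0.263  0.151]
s 319 295 [ 0.504 -0.251  0.16 ]
(600, 796, 3)
```

View pics/m3.png

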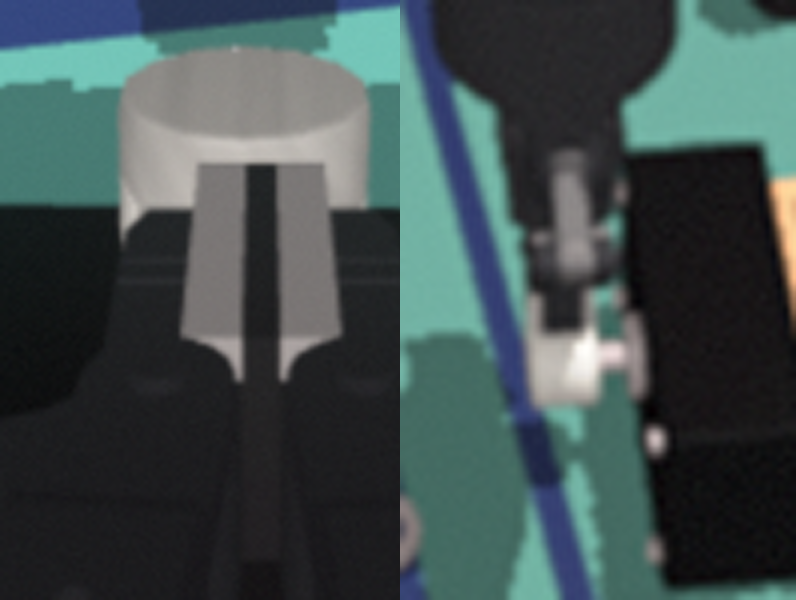

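Run:
```python
import numpy as np
from h import *
np.set_printoptions(precision=3,suppress=True)
f=np.load("w1.npz")
print("open, TCP [.5096 -.2071 .2008]")
for u,v in ((200,310),(205,315),(212,320),(212,345),(180,350),(445,310),(440,330),(437,340),(470,350),(320,440)): print(u,v,dep(f,u,v))
# lowest points of the gripper in wrist depth: open / shut
for n in ("w1","w3"):
    f=np.load(n+".npz"); v,u=np.mgrid[0:480,0:640]; z=f["depth"]
    p=np.stack([u*z,v*z,z],-1)@np.linalg.inv(f["camera_matrix"]).T-f["t"]; p=p@f["R"]
    m=(z>0)&(np.abs(p[...,0]-.509)<.03)&(np.abs(p[...,1]+.204)<(.07 if n=="w1" else .03))&(p[...,2]>(.12 if n=="w1" else .062))
    q=p[m]; print(n,q[:,2].min() if len(q) else None,len(q)); 
    print(np.column_stack([q[np.argsort(q[:,2])[:8]]]))
```

```text
open, TCP [.5096 -.2071 .2008]
200 310 [ 0.493 -0.254  0.26 ]
205 315 [ 0.493 -0.251  0.264]
212 320 [ 0.499 -0.252  0.258]
212 345 [ 0.507 -0.252  0.261]
180 350 [ 0.494 -0.252  0.285]
445 310 [ 0.504 -0.164  0.26 ]
440 330 [ 0.511 -0.167  0.262]
437 340 [ 0.516 -0.168  0.262]
470 350 [ 0.505 -0.164  0.285]
320 440 [ 0.499 -0.209  0.318]
w1 0.25051995933097265 55397
[[ 0.511 -0.254  0.251]
 [ 0.523 -0.168  0.251]
 [ 0.523 -0.168  0.251]
 [ 0.509 -0.166  0.252]
 [ 0.516 -0.167  0.252]
 [ 0.508 -0.166  0.252]
 [ 0.511 -0.167  0.252]
 [ 0.507 -0.253  0.252]]
w3 0.06530329146647194 32833
[[ 0.499 -0.205  0.065]
 [ 0.5   -0.197  0.066]
 [ 0.5   -0.196  0.066]
 [ 0.499 -0.199  0.066]
 [ 0.499 -0.201  0.066]
 [ 0.499 -0.198  0.066]
 [ 0.499 -0.206  0.066]
 [ 0.5   -0.195  0.066]]
```

The fingertips are really about 40 mm above the reported TCP. This holds with the fingers open (0.252 seen, 0.214 expected) and shut (0.065 seen, 0.024 reported), and the side view agrees. I'll work with true z = reported z + 0.040: open, then go down another 38 mm.

carry_out([
  {"tx": 0,"ty": 0,"tz": 0,"wx": 0,"wy": 0,"wz": 0,"fingers": 1},
  {"tx": 0,"ty": 0,"tz": 0,"wx": 0,"wy": 0,"wz": 0,"fingers": 1},
  {"tx": 0,"ty": 0,"tz": 0,"wx": 0,"wy": 0,"wz": 0,"fingers": 1},
  {"tx": 0,"ty": 0,"tz": 0,"wx": 0,"wy": 0,"wz": 0,"fingers": 1},
  {"tx": 0,"ty": -0.003,"tz": 0.05,"wx": 0,"wy": 0,"wz": 0,"fingers": 1},
  {"tx": 0,"ty": 0,"tz": 0.05,"wx": 0,"wy": 0,"wz": 0,"fingers": 1},
  {"tx": 0,"ty": 0,"tz": 0.027,"wx": 0,"wy": 0,"wz": 0,"fingers": 1},
  {"tx": 0,"ty": 0,"tz": 0,"wx": 0,"wy": 0,"wz": 0,"fingers": 1},
])

```text
t: 5.4
tool_pos: [0.508, -0.204, -0.0151]
tool_rot: [-0.001, 0.058, 0.998, 0.0]
contact_force: [-0.2, -0.6, -0.3]
width: 0.085
grip_force: 0.0
```

carry_out([
  {"tx": 0,"ty": 0,"tz": 0,"wx": 0,"wy": 0,"wz": 0,"fingers": 0},
  {"tx": 0,"ty": 0,"tz": 0,"wx": 0,"wy": 0,"wz": 0,"fingers": 0},
  {"tx": 0,"ty": 0,"tz": 0,"wx": 0,"wy": 0,"wz": 0,"fingers": 0},
  {"tx": 0,"ty": 0,"tz": 0,"wx": 0,"wy": 0,"wz": 0,"fingers": 0},
  {"tx": 0,"ty": 0,"tz": 0,"wx": 0,"wy": 0,"wz": 0,"fingers": 0},
], newtons=60)

```text
t: 6.02
tool_pos: [0.5092, -0.2055, -0.0133]
tool_rot: [0.001, 0.058, 0.998, -0.001]
contact_force: [-2.2, -2.6, 5.9]
width: 0.0285
grip_force: 59.2
```

carry_out([
  {"tx": 0.026,"ty": 0,"tz": 0,"wx": 0,"wy": 0,"wz": 0,"fingers": 0},
  {"tx": 0.026,"ty": 0,"tz": 0,"wx": 0,"wy": 0,"wz": 0,"fingers": 0},
  {"tx": 0.026,"ty": 0,"tz": 0,"wx": 0,"wy": 0,"wz": 0,"fingers": 0},
  {"tx": 0.026,"ty": 0,"tz": 0,"wx": 0,"wy": 0,"wz": 0,"fingers": 0},
  {"tx": 0,"ty": 0,"tz": 0,"wx": 0,"wy": 0,"wz": 0,"fingers": 0},
  {"tx": 0,"ty": 0,"tz": 0,"wx": 0,"wy": 0,"wz": 0,"fingers": 0},
])

```text
t: 6.78
tool_pos: [0.4796, -0.2018, -0.0132]
tool_rot: [0.002, 0.058, 0.998, -0.001]
contact_force: [4.0, -4.6, 2.3]
width: 0.0285
grip_force: 61.7
```

Run:
```python
from plant import readout, viewer
import cv2, numpy as np
f=viewer.grab_frame("side"); s=readout.observe(); print(s["tool_pos"],s["contact_force"],s["width"])
cv2.imwrite("pics/s4.png",cv2.resize(f["color"][260:360,270:370],None,fx=6,fy=6,interpolation=cv2.INTER_CUBIC))
```

```text
[ 0.47954286 -0.20172459 -0.01322811] [ 2.73129515 -4.76960063  2.47292312] 0.02833930047019968
```

View pics/s4.png

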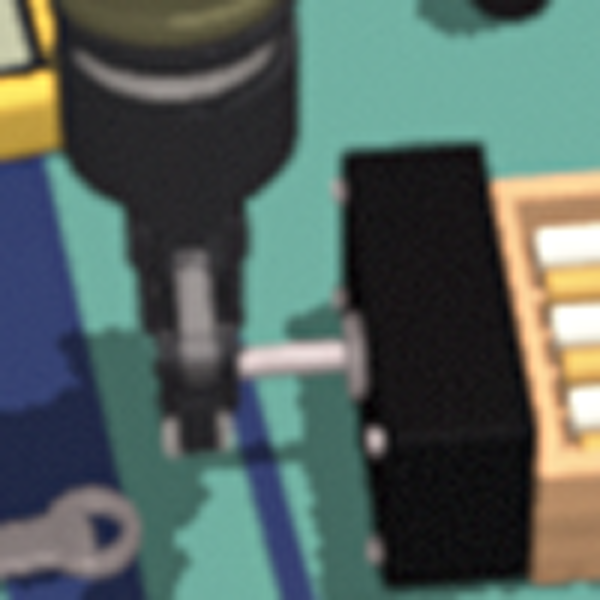

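The knob is fully out, with the rod showing for about 30 mm between (240,360) and (345,355). I'll tug slightly against the stop, then push home.

carry_out([
  {"tx": 0.007,"ty": 0,"tz": 0,"wx": 0,"wy": 0,"wz": 0,"fingers": 0},
  {"tx": 0,"ty": 0,"tz": 0,"wx": 0,"wy": 0,"wz": 0,"fingers": 0},
])

```text
t: 7.08
tool_pos: [0.4797, -0.2018, -0.0132]
tool_rot: [0.004, 0.058, 0.998, -0.002]
contact_force: [10.5, -6.7, -4.6]
width: 0.0284
grip_force: 61.1
```

carry_out([
  {"tx": -0.027,"ty": 0,"tz": 0,"wx": 0,"wy": 0,"wz": 0,"fingers": 0},
  {"tx": -0.027,"ty": 0,"tz": 0,"wx": 0,"wy": 0,"wz": 0,"fingers": 0},
  {"tx": -0.027,"ty": 0,"tz": 0,"wx": 0,"wy": 0,"wz": 0,"fingers": 0},
  {"tx": -0.027,"ty": 0,"tz": 0,"wx": 0,"wy": 0,"wz": 0,"fingers": 0},
  {"tx": -0.006,"ty": 0,"tz": 0,"wx": 0,"wy": 0,"wz": 0,"fingers": 0},
  {"tx": 0,"ty": 0,"tz": 0,"wx": 0,"wy": 0,"wz": 0,"fingers": 0},
])

```text
t: 7.82
tool_pos: [0.5091, -0.2055, -0.0133]
tool_rot: [-0.0, 0.058, 0.998, -0.0]
contact_force: [-2.0, -3.4, 9.4]
width: 0.0286
grip_force: 62.5
```

carry_out([
  {"tx": -0.008,"ty": 0,"tz": 0,"wx": 0,"wy": 0,"wz": 0,"fingers": 0},
  {"tx": 0,"ty": 0,"tz": 0,"wx": 0,"wy": 0,"wz": 0,"fingers": 0},
  {"tx": 0.008,"ty": 0,"tz": 0,"wx": 0,"wy": 0,"wz": 0,"fingers": 0},
  {"tx": 0,"ty": 0,"tz": 0,"wx": 0,"wy": 0,"wz": 0,"fingers": 1},
  {"tx": 0,"ty": 0,"tz": 0,"wx": 0,"wy": 0,"wz": 0,"fingers": 1},
  {"tx": 0,"ty": 0,"tz": 0,"wx": 0,"wy": 0,"wz": 0,"fingers": 1},
  {"tx": 0,"ty": 0,"tz": -0.15,"wx": 0,"wy": 0,"wz": 0,"fingers": 1},
  {"tx": 0,"ty": 0,"tz": -0.18,"wx": 0,"wy": 0,"wz": 0,"fingers": 1},
  {"tx": 0,"ty": 0,"tz": -0.18,"wx": 0,"wy": 0,"wz": 0,"fingers": 1},
  {"tx": 0,"ty": 0,"tz": -0.18,"wx": 0,"wy": 0,"wz": 0,"fingers": 1},
])

```text
t: 9.07
tool_pos: [0.5095, -0.2037, 0.1946]
tool_rot: [-0.0, 0.057, 0.998, 0.0]
contact_force: [1.0, -0.1, 0.2]
width: 0.0855
grip_force: 0.0
```

carry_out([
  {"tx": 0,"ty": 0,"tz": 0,"wx": 0,"wy": 0,"wz": 0,"fingers": 1},
])

```text
t: 9.2
tool_pos: [0.5126, -0.2051, 0.1974]
tool_rot: [0.004, 0.057, 0.998, -0.0]
contact_force: [0.1, -0.2, -0.6]
width: 0.0852
grip_force: 0.0
```

```bash
python3 - <<'E'
from plant import readout, viewer
import numpy as np
from h import *
f=viewer.grab_frame("wrist"); np.savez("w5.npz",**f)
# knob position: bright points between z .035 and .065 near rod line
v,u=np.mgrid[0:480,0:640]; z=f["depth"]
p=np.stack([u*z,v*z,z],-1)@np.linalg.inv(f["camera_matrix"]).T-f["t"]; p=p@f["R"]
xl=np.array([np.cos(-.113),np.sin(-.113)]); r=(p[...,:2]-[.508,-.2045]); a=r@xl; b=r@[-xl[1],xl[0]]
m=(z>0)&(p[...,2]>.05)&(p[...,2]<.066)&(abs(b)<.014)&(a<.02)&(a>-.06)
print(np.percentile(a[m],[1,5,50,95,99]),m.sum(),p[m][:,2].max())
E
python3 go.py .535 .214 .21 .338 9
```

```text
[-0.00948818 -0.00912393  0.00068542  0.01136847  0.0157137 ] 755 0.061246092779098295
pos [ 0.511  -0.2042  0.1947] n 9 shift/row [ 0.0089  0.1549 -0.0056] turn/row [-0.     0.003 -0.36 ] t 9.25
```

carry_out([
  {"tx": 0.009,"ty": 0.155,"tz": -0.006,"wx": 0,"wy": 0,"wz": 0,"fingers": 1},
  {"tx": 0.009,"ty": 0.155,"tz": -0.006,"wx": 0,"wy": 0,"wz": 0,"fingers": 1},
  {"tx": 0.009,"ty": 0.155,"tz": -0.006,"wx": 0,"wy": 0,"wz": 0,"fingers": 1},
  {"tx": 0.009,"ty": 0.155,"tz": -0.006,"wx": 0,"wy": 0,"wz": 0,"fingers": 1},
  {"tx": 0.009,"ty": 0.155,"tz": -0.006,"wx": 0,"wy": 0,"wz": 0,"fingers": 1},
  {"tx": 0.009,"ty": 0.155,"tz": -0.006,"wx": 0,"wy": 0,"wz": 0,"fingers": 1},
  {"tx": 0.009,"ty": 0.155,"tz": -0.006,"wx": 0,"wy": 0,"wz": 0,"fingers": 1},
  {"tx": 0.009,"ty": 0.155,"tz": -0.006,"wx": 0,"wy": 0,"wz": 0,"fingers": 1},
  {"tx": 0.009,"ty": 0.155,"tz": -0.006,"wx": 0,"wy": 0,"wz": 0,"fingers": 1},
])

```text
t: 10.38
tool_pos: [0.5326, 0.2155, 0.2069]
tool_rot: [-0.002, 0.058, 0.998, -0.001]
contact_force: [1.2, -0.7, 0.2]
width: 0.0852
grip_force: 0.0
```

carry_out([
  {"tx": 0,"ty": 0,"tz": 0,"wx": 0,"wy": 0,"wz": -0.81,"fingers": 1},
  {"tx": 0,"ty": 0,"tz": 0,"wx": 0,"wy": 0,"wz": -0.81,"fingers": 1},
  {"tx": 0,"ty": 0,"tz": 0,"wx": 0,"wy": 0,"wz": -0.81,"fingers": 1},
  {"tx": 0,"ty": 0,"tz": 0,"wx": 0,"wy": 0,"wz": -0.81,"fingers": 1},
  {"tx": 0,"ty": 0,"tz": 0,"wx": 0,"wy": 0,"wz": 0,"fingers": 1},
  {"tx": 0,"ty": 0,"tz": 0,"wx": 0,"wy": 0,"wz": 0,"fingers": 1},
])

```text
t: 11.12
tool_pos: [0.5333, 0.214, 0.2081]
tool_rot: [-0.001, -0.167, 0.986, -0.0]
contact_force: [-1.1, -0.7, 0.3]
width: 0.0852
grip_force: 0.0
```

```bash
python3 - <<'E'
from plant import readout, viewer
import cv2, numpy as np
f=viewer.grab_frame("wrist"); cv2.imwrite("pics/w6.png",f["color"]); np.savez("w6.npz",**f)
E
python3 go.py .535 .214 .055 .338 4
```

```text
pos [0.5335 0.2141 0.2084] n 4 shift/row [-0.0013 -0.0005  0.1278] turn/row [-0.    -0.002 -0.004] t 11.175
```

View pics/w6.png

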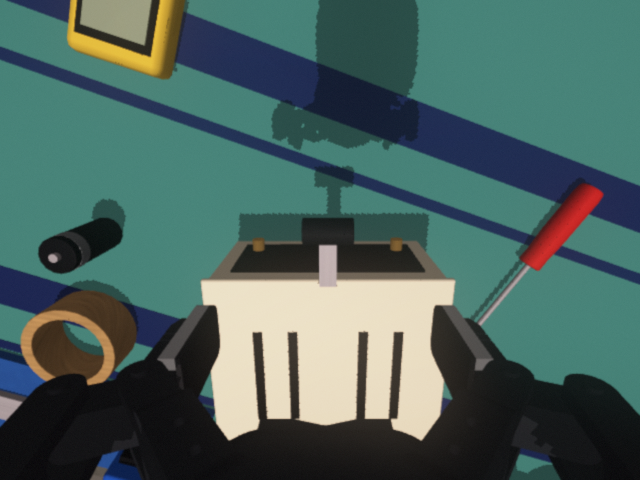

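The wrist view shows the bar centred at (328,231) and the cover's front edge running from (203,281) to (454,279), aligned with the gripper.

Run:
```python
import numpy as np
from h import *
f=np.load("w6.npz")
print(ray(f,328,231,.12),dep(f,315,231),dep(f,345,231))
a,b=ray(f,203,281,.116),ray(f,454,279.5,.116)
print((a+b)/2,np.linalg.norm(a-b),np.arctan2(-(b-a)[0],(b-a)[1]), "handle", (a+b)/2-.04*np.array([np.cos(.338),np.sin(.338),0]))
```

```text
[0.53322919 0.21727712 0.12      ] [0.53584699 0.20772808 0.12239516] [0.52821235 0.22912118 0.12293233]
[0.5732668  0.23178418 0.116     ] 0.2033244798573201 0.34253938623645974 handle [0.53553001 0.21852014 0.116     ]
```

carry_out([
  {"tx": -0.006,"ty": 0.007,"tz": 0.15,"wx": 0,"wy": 0,"wz": 0,"fingers": 1},
  {"tx": 0,"ty": 0,"tz": 0.15,"wx": 0,"wy": 0,"wz": -0.03,"fingers": 1},
  {"tx": 0,"ty": 0,"tz": 0.14,"wx": 0,"wy": 0,"wz": 0,"fingers": 1},
  {"tx": 0,"ty": 0,"tz": 0.088,"wx": 0,"wy": 0,"wz": 0,"fingers": 1},
  {"tx": 0,"ty": 0,"tz": 0,"wx": 0,"wy": 0,"wz": 0,"fingers": 0},
  {"tx": 0,"ty": 0,"tz": 0,"wx": 0,"wy": 0,"wz": 0,"fingers": 0},
  {"tx": 0,"ty": 0,"tz": 0,"wx": 0,"wy": 0,"wz": 0,"fingers": 0},
  {"tx": 0,"ty": 0,"tz": 0,"wx": 0,"wy": 0,"wz": 0,"fingers": 0},
  {"tx": 0,"ty": 0,"tz": 0,"wx": 0,"wy": 0,"wz": 0,"fingers": 0},
], newtons=50)

```text
t: 12.3
tool_pos: [0.5362, 0.2173, 0.0527]
tool_rot: [0.001, -0.17, 0.986, 0.001]
contact_force: [-0.6, -1.5, 6.2]
width: 0.0391
grip_force: 51.1
```

Run:
```python
import numpy as np
from plant import readout
s=readout.observe(); print(s["tool_pos"],s["contact_force"],s["width"],s["grip_force"])
a0=np.arctan2(3,213); r=np.hypot(.213,.003)
th=np.radians(np.arange(0,61,6)); x=.213*np.cos(th)-.003*np.sin(th); z=.213*np.sin(th)+.003*np.cos(th)
print(np.column_stack([np.diff(x)/.3,-np.diff(z)/.3]).round(4))
```

```text
[0.53618566 0.21732817 0.05269249] [-0.61666408 -1.5199494   6.24391288] 0.03914943958711839 51.10391914844513
[[-0.0049 -0.0742]
 [-0.0127 -0.0732]
 [-0.0202 -0.0715]
 [-0.0276 -0.069 ]
 [-0.0347 -0.0657]
 [-0.0414 -0.0618]
 [-0.0476 -0.0571]
 [-0.0533 -0.0518]
 [-0.0584 -0.046 ]
 [-0.0629 -0.0396]]
```

carry_out([
  {"tx": -0.001,"ty": 0,"tz": -0.037,"wx": 0,"wy": 0,"wz": 0,"fingers": 0},
  {"tx": -0.004,"ty": 0,"tz": -0.037,"wx": 0,"wy": 0,"wz": 0,"fingers": 0},
  {"tx": -0.006,"ty": 0,"tz": -0.037,"wx": 0,"wy": 0,"wz": 0,"fingers": 0},
  {"tx": -0.007,"ty": 0,"tz": -0.036,"wx": 0,"wy": 0,"wz": 0,"fingers": 0},
  {"tx": -0.009,"ty": 0,"tz": -0.036,"wx": 0,"wy": 0,"wz": 0,"fingers": 0},
  {"tx": -0.011,"ty": 0,"tz": -0.036,"wx": 0,"wy": 0,"wz": 0,"fingers": 0},
  {"tx": -0.013,"ty": 0,"tz": -0.035,"wx": 0,"wy": 0,"wz": 0,"fingers": 0},
  {"tx": -0.015,"ty": 0,"tz": -0.034,"wx": 0,"wy": 0,"wz": 0,"fingers": 0},
  {"tx": -0.017,"ty": 0,"tz": -0.033,"wx": 0,"wy": 0,"wz": 0,"fingers": 0},
  {"tx": -0.018,"ty": 0,"tz": -0.033,"wx": 0,"wy": 0,"wz": 0,"fingers": 0},
])

```text
t: 13.55
tool_pos: [0.5628, 0.2266, 0.1574]
tool_rot: [-0.001, -0.17, 0.985, -0.0]
contact_force: [-1.7, -0.7, -3.7]
width: 0.0391
grip_force: 50.6
```

carry_out([
  {"tx": -0.02,"ty": 0,"tz": -0.031,"wx": 0,"wy": 0,"wz": 0,"fingers": 0},
  {"tx": -0.021,"ty": 0,"tz": -0.031,"wx": 0,"wy": 0,"wz": 0,"fingers": 0},
  {"tx": -0.023,"ty": 0,"tz": -0.029,"wx": 0,"wy": 0,"wz": 0,"fingers": 0},
  {"tx": -0.025,"ty": 0,"tz": -0.028,"wx": 0,"wy": 0,"wz": 0,"fingers": 0},
  {"tx": -0.026,"ty": 0,"tz": -0.027,"wx": 0,"wy": 0,"wz": 0,"fingers": 0},
  {"tx": -0.027,"ty": 0,"tz": -0.025,"wx": 0,"wy": 0,"wz": 0,"fingers": 0},
  {"tx": -0.029,"ty": 0,"tz": -0.024,"wx": 0,"wy": 0,"wz": 0,"fingers": 0},
  {"tx": -0.03,"ty": 0,"tz": -0.022,"wx": 0,"wy": 0,"wz": 0,"fingers": 0},
  {"tx": -0.031,"ty": 0,"tz": -0.02,"wx": 0,"wy": 0,"wz": 0,"fingers": 0},
  {"tx": -0.032,"ty": 0,"tz": -0.019,"wx": 0,"wy": 0,"wz": 0,"fingers": 0},
])

```text
t: 14.8
tool_pos: [0.6391, 0.2533, 0.2344]
tool_rot: [0.0, -0.17, 0.986, -0.0]
contact_force: [-2.6, -3.1, -1.4]
width: 0.0395
grip_force: 50.5
```

carry_out([
  {"tx": 0,"ty": 0,"tz": 0,"wx": 0,"wy": 0,"wz": 0,"fingers": 0},
  {"tx": 0,"ty": 0,"tz": 0,"wx": 0,"wy": 0,"wz": 0,"fingers": 0},
  {"tx": 0,"ty": 0,"tz": 0,"wx": 0,"wy": 0,"wz": 0,"fingers": 0},
  {"tx": 0,"ty": 0,"tz": 0,"wx": 0,"wy": 0,"wz": 0,"fingers": 0},
])

```text
t: 15.3
tool_pos: [0.6384, 0.2531, 0.2339]
tool_rot: [0.0, -0.17, 0.986, -0.0]
contact_force: [-0.7, -4.1, -0.8]
width: 0.0395
grip_force: 51.8
```

Run:
```python
from plant import readout, viewer
import cv2, numpy as np
f=viewer.grab_frame("side"); s=readout.observe()
cv2.imwrite("pics/s7.png",f["color"]); p=s["tool_pos"]
h=np.array([.5362,.2173])+.213*np.array([np.cos(.341),np.sin(.341)])
print(p,s["contact_force"],s["width"],np.degrees(np.arctan2(p[2]-.0527+.003,np.linalg.norm(h-p[:2]))))
# plate tilt from depth: points above 0.13 m within the box's footprint, plane fit
v,u=np.mgrid[0:480,0:640]; z=f["depth"]
P=(np.stack([u*z,v*z,z],-1)@np.linalg.inv(f["camera_matrix"]).T-f["t"])@f["R"]
e=np.array([np.cos(.341),np.sin(.341)]); r=P[...,:2]-h; a=r@e; b=r@[-e[1],e[0]]
m=(z>0)&(a>-.13)&(a<.02)&(np.abs(b)<.1)&(P[...,2]>.13)&(P[...,2]<.26)&(f["color"].min(-1)>120)
print(m.sum(),np.degrees(np.arctan(np.polyfit(P[...,2][m]-.11,a[m],1))), np.polyfit(a[m],P[...,2][m],1))
```

```text
[0.63841056 0.25305901 0.23389543] [-0.13660342 -3.90849931 -0.57203617] 0.03926500101507815 60.38134853526545
107 [-29.8690424   -0.34752037] [-1.56119411  0.11556379]
```

View pics/s7.png

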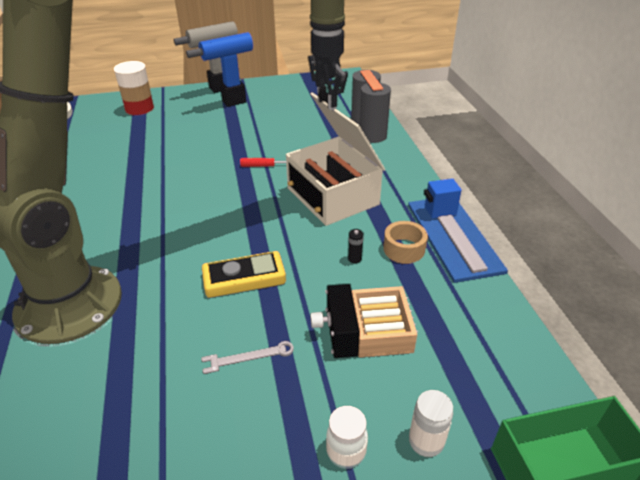

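The cover stands about 60° open in the fingers (top edge near (325,100)), the knob is home at (318,320), and the bystanders haven't moved. I'm handing it in.

```bash
python3 -c "
from plant import ticket
print(ticket.sign_off())"
```

```text
the job is handed in; nothing more can be done
None
```

I pulled the bleeder knob fully out and pushed it home with the cover shut, then raised the cover to about 60° and handed the job in with the fingers holding it still; no verdict came back.

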